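# Sort two bushes into their rows and open the jar of spares

### The job

Tidy the bush station for refilling: first put the two loose steel bushes away, each on the empty post of the row whose bushes have the same length, pushed fully down and let go. Then unscrew the tight cap of the square jar standing in the wooden brace (counter-clockwise), leaving the jar seated in the brace and without lifting before the threads let go, and finish while still holding the cap level, just above the jar's mouth (a finger's width or two, clear of the jar). Leave everything else alone.

Things in the scene. Friction and masses are not known exactly. Their poses are not given: they have to be found in the camera images.
- bush_long: Loose plain steel bush (tube), standing upright: 28 outer diameter, 18 bore, 52 tall. Origin at the centre of its underside, z up its axis. (All sizes in these notes are in mm.)
- bush_short: Loose plain steel bush (tube), standing upright: 28 outer diameter, 18 bore, 32 tall. Origin at the centre of its underside, z up its axis.
- row_long: Fixed flat wooden strip, 142 (its x) x 46 (its y) x 10 thick, origin under its centre, with three upright posts in line along its x, 46 apart (at x = -46, 0, +46). The posts at x = 0 and -46 already carry fixed steel bushes, 28 diameter and 52 tall; the post at x = +46 is empty (12 diameter, standing 22 above the strip).
- row_short: Fixed flat wooden strip, 142 (its x) x 46 (its y) x 10 thick, origin under its centre, with three upright posts in line along its x, 46 apart (at x = -46, 0, +46). The posts at x = 0 and -46 already carry fixed steel bushes, 28 diameter and 32 tall; the post at x = +46 is empty (12 diameter, standing 22 above the strip).
- row_long_post (a point): Foot of the empty post of the long row, on its axis at the top face of the strip (where a bush's underside must come to rest); axes as the strip.
- row_short_post (a point): Foot of the empty post of the short row, on its axis at the top face of the strip (where a bush's underside must come to rest); axes as the strip.
- brace: Fixed square wooden brace, 93 x 93 outside, 32 tall, with a square pocket 69 x 69 whose floor is 6 above its origin (centre of its underside). It stops the jar from turning; nothing holds the jar down.
- jar: Loose square clear jar of spare bushes, about 0.65 kg, body 66 x 66 x 70 tall, origin at the centre of its underside, standing in the brace with its axes along the brace's. A round white neck, 42 diameter (52 over its three thread ramps), rises from 70 to 90 above the origin. The cap covers it. Unscrewing (cap yaw minus jar yaw): see the cap.
- jar_mouth (a point): Centre of the jar's mouth, 97 above the jar's origin: the top of a black sprung seal disc, 36 diameter, that stays with the jar. Under the cap it is pressed down 3 and pushes the cap up with 5 to 10 N, which makes the cap tight: turning takes up to 0.6 N m. Axes as the jar.
- cap: Round aluminium screw cap, 60 diameter, 24 tall, 60 g. Origin at the centre of its lower edge, z up. Screwed on, the edge is 3 above the jar's shoulder. Counter-clockwise from above unscrews it, rising 2 to 3. Cap yaw minus jar yaw starts at 10 to 22 degrees; it lets go at 73; a stop comes at 107; from 76 to 104 it lifts straight off (24 up from screwed on clears the mouth).
- spare_jar: Bystander, to be left alone: a smaller closed round glass jar, 44 dia x 62 tall, standing free.
- plug: Bystander, to be left alone: a brass pipe plug, 34 dia x 26 tall.
- wrench: Bystander, to be left alone: a steel wrench lying flat.
- tape: Bystander, to be left alone: an empty cardboard tape core, 70 dia x 24 tall.
- driver: Bystander, to be left alone: a screwdriver with black handle, lying.

How it is judged:
On the way, in this order (a step that is already met when the one before it is completed fails the run):
1. both bushes stand fully down on the empty posts of their matching rows, let go, while the jar is still capped (horizontal distance between bush_long and row_long_post below 0.006 m and z of bush_long in the frame of row_long_post below 0.004 m and angle between each of bush_long, bush_short's own z axis and vertical below 0.12 rad and horizontal distance between bush_short and row_short_post below 0.006 m and z of bush_short in the frame of row_short_post below 0.004 m and contact force between each of bush_long, bush_short and the fingers below 0.1 N and z of cap in the frame of jar_mouth below -0.015 m), for 0.2 s.
2. the cap is unscrewed and held clear of the jar, the jar still in its brace (z of cap in the frame of jar_mouth above 0.002 m and contact force between cap and the fingers above 1 N and contact force between cap and jar below 0.1 N and z of jar in the frame of brace below 0.011 m and angle between jar's own z axis and vertical below 0.1 rad), for 0.2 s.
At the end, for the whole second after the job is handed in: Bushes upright, at rest, let go, on their own row's empty post (6 mm sideways, 4 mm high, 0.12 rad). Cap gripped (over 1 N), still, off the jar, lower edge 2 to 45 mm above its mouth, 20 mm sideways, tilt under 0.2 rad. Jar in brace, raised under 5 mm, tilt under 0.1 rad (all of step 2 and horizontal distance between bush_long and row_long_post below 0.006 m and z of bush_long in the frame of row_long_post below 0.004 m and angle between each of bush_long, bush_short's own z axis and vertical below 0.12 rad and horizontal distance between bush_short and row_short_post below 0.006 m and z of bush_short in the frame of row_short_post below 0.004 m and contact force between each of bush_long, bush_short and the fingers below 0.1 N and linear speed of each of bush_long, bush_short, cap below 0.02 m/s and z of cap in the frame of jar_mouth below 0.045 m and horizontal distance between cap and jar_mouth below 0.02 m and angle between cap's own z axis and vertical below 0.2 rad); the arm keeps its last pose, push and grip.
It fails at once if the jar is pulled out of its brace (raised 10 mm) or tipped (z of jar in the frame of brace above 0.016 m or angle between jar's own z axis and vertical above 0.2 rad).
It fails at once if a bystander is moved by more than 30 mm (distance of any of spare_jar, plug, wrench, tape, driver from where it was at the start of the episode above 0.03 m).
It also fails if it takes over 62 s, if anything falls off the work surface, if the arm or the gripper's body presses on something with over 40 N, if the wrist force passes 120 N, or if a joint passes its speed limit or range.

### The arm

A 6-joint arm with a two-finger parallel gripper is mounted at the origin on the work surface. World frame = base frame: x ahead of the robot, y to its left, z up, the work surface at z = 0. Lengths are in m, angles in rad, forces in N, time in s.
With the tool pointing down it reaches from about 0.325 to 0.775 m from the base axis. Payload 9.3 kg.
Tool frame: the origin (TCP) lies between the finger pads; the fingertips stand 22 mm ahead of it and the grasp point (between the pads) lies 3 mm ahead of it (arm.nose_length is the distance from the TCP to the fingertips, in m); z points along the fingers, y is the line along which they close (so a half turn about z gives the same grasp; the last joint's range is limited). The gripper opens to 85 mm and grips with 20 to 120 N. Pads are 22 mm wide; open, the fingers measure 114 mm over their backs; the gripper's body (76 mm by 85 mm) begins 54 mm behind the grasp point. The pads swing forward as they close: fully open they stand 13 mm farther back than shut.
Start: joints at [1.004, 0.259, 0.021, 1.334, 0, 1.418], TCP at [0.221, 0.504, 0.253] pointing down, gripper open.
Joint ranges: [-3.04, 3.04], [-0.91, 1.82], [-1.04, 1.36], [-1.92, 1.95], [-1.52, 1.45], [-3.14, 3.14]. Speed limits (rad/s): [2.22, 2.22, 2.79, 3.14, 3.14, 3.14].

### API

Orientations are given as [roll, pitch, yaw] about the fixed x, y, z axes, in that order (R = Rz(yaw) Ry(pitch) Rx(roll)).
In Python, from workcell import arm gives the robot as it stands. The module is installed in compiled form; this text tells all that it offers.
- The arm moves only by the tool move_arm, never from a script. Its argument "commands" is a list of rows, each a list of 2 entries, a list of its own where there are three numbers: the shift along the world's x, y, z in units of 40 mm (1.0 is 40 mm), then the turn, a rotation vector about the world's x, y, z in units of 10 degrees (1.0 is 10 degrees). In form: [[[dx, dy, dz], [ax, ay, az]], ...]. A call has 1 to 5 rows; each row is the pose to reach, as a shift and turn from the pose commanded when the call began; what a row does not reach only later rows make up. A row lasts 1/8 s, in which the tool goes at most 62.5 mm and 10.7 degrees, less where a joint would pass 70% of its speed; a pose out of reach is approached as far as the arm can. A call with a gripper value outside its range is refused whole. "claw" is the opening, from 0 (shut) to 1 (fully open), set as the call begins (left out, the last holds). The fingers move at their own pace and stop on an object; "squeeze" is the grip in N (left out, the last holds). Time passes only in rows, so rows that repeat a pose let the fingers close. It gives the time, the measured TCP pose, the force, the opening and the grip force at its end, in the units of the state.
- arm.read_state(): the state, without advancing time (a new reading comes with each control period).
- arm.capture(name): name is "scene" or "top" or "wrist"; returns a dict with "color" (480x640x3 uint8, red, green, blue), "K" (3x3 intrinsics, pixels), "position" and "rotation" of the camera in the world; the wrist camera has in their place "T_tool_cam" (4x4, takes a point from camera to tool coordinates, whose origin is the TCP and whose axes are the flange's). Camera axes: x right, y down, z forward; pixel columns grow to the right and rows downward; lengths in m; the calibration is good to about 2 mm. A picture is of the moment at which its call begins: read the wrist's pose just before it. There is no depth.
- arm.hand_in(): hands the job in; it is judged then, once.
The state is a dict: "time_s": time; "qpos": joint angles; "qd": joint speeds; "tau": joint torques, N m; "tool_pos": TCP position; "orientation": TCP orientation; "wrist_force": force on the tool from outside, world axes, zero at the start; "moment": the same for the moment, N m; "width": opening from 0.0 (shut) to 1.0 (fully open); "gripper_force": force on a finger pad.
Only numpy, scipy, OpenCV 4.12 (cv2) and the standard library are available. Lean on these libraries where they do the work, as an engineer would, in place of code of your own. Each camera call takes 0.05 s, during which the arm holds its last target. There are 200 camera calls.

## Working session

There is one attempt and no reset: what is moved stays moved. The work goes in short steps, Python scripts to look and compute and a tool call to move; the robot and the scene stay as the last step left them, time stands still between calls to the robot, and variables do not carry over. Pictures are saved under pics/ and viewed, at most 10 in all, crops included, and the job is handed in when it is done.

Besides the shell and the picture viewer there is one more tool, called after "Call:" by a JSON object that holds its "api" and its "payload", one argument or row to a line. move_arm: Moves the arm, as the interface text tells. Its arguments: {"type":"object","properties":{"commands":{"type":"array","items":{"type":"array"}},"claw":{"type":"number"},"squeeze":{"type":"number"}},"required":["commands"]}

```bash
mkdir -p pics; cat > h.py <<'E'
import numpy as np, cv2, pickle
from workcell import arm
def ray(c,uv):
    K=np.array(c["K"]);d=np.linalg.inv(K)@np.array([uv[0],uv[1],1.]);R=np.array(c["rotation"]);return np.array(c["position"]),R@d
def atz(c,uv,z):
    p,d=ray(c,uv);return p+d*(z-p[2])/d[2]
def tri(obs):
    A=np.zeros((3,3));b=np.zeros(3)
    for c,uv in obs:
        p,d=ray(c,uv);d=d/np.linalg.norm(d);M=np.eye(3)-np.outer(d,d);A+=M;b+=M@p
    return np.linalg.solve(A,b)
def save(n,f):
    c=arm.capture(n);cv2.imwrite(f"pics/{f}.png",c["color"][:,:,::-1]);pickle.dump(c,open(f"{f}.pkl","wb"));return c
def load(f): return pickle.load(open(f"{f}.pkl","rb"))
def proj(c,P):
    R=np.array(c["rotation"]);q=R.T@(np.array(P)-np.array(c["position"]));q=np.array(c["K"])@q;return q[:2]/q[2]
E
python3 - <<'E'
from h import *
for n in("scene","top"):
    c=save(n,n);print(n,c["K"],c["position"],c["rotation"])
print(arm.read_state())
E
```

```text
scene [[562.9594562    0.         321.32805911]
 [  0.         562.9594562  239.90405101]
 [  0.           0.           1.        ]] [ 0.91539981 -0.39328478  0.78674564] [-2.47368809  0.00310969  0.7298946 ]
top [[618.60579313   0.         305.78566564]
 [  0.         618.60579313 234.26906876]
 [  0.           0.           1.        ]] [4.14061923e-01 5.92160059e-05 1.09648237e+00] [-2.98552315 -0.00316295 -1.58352628]
{'time_s': 0.1, 'qpos': array([1.00439615e+00, 2.59189537e-01, 2.08115779e-02, 1.33371027e+00,
       3.35731470e-06, 1.41817337e+00]), 'qd': array([-0.00091115, -0.00112834,  0.00284889, -0.00049125, -0.00032536,
       -0.00129914]), 'tau': array([ 6.71615271e-03, -5.56692910e+01,  3.45069730e+01,  1.16008639e-02,
       -1.46456364e-05,  1.91434179e-05]), 'tool_pos': array([0.221027  , 0.50337867, 0.2526872 ]), 'orientation': array([-3.14031628e+00, -1.99727366e-04,  2.72781531e+00]), 'wrist_force': array([0.22984725, 0.17800042, 0.02801474]), 'moment': array([-0.011674  , -0.0466437 ,  0.01535946]), 'gripper_force': 0.0, 'width': 0.9995235739795234}
```

View pics/top.png

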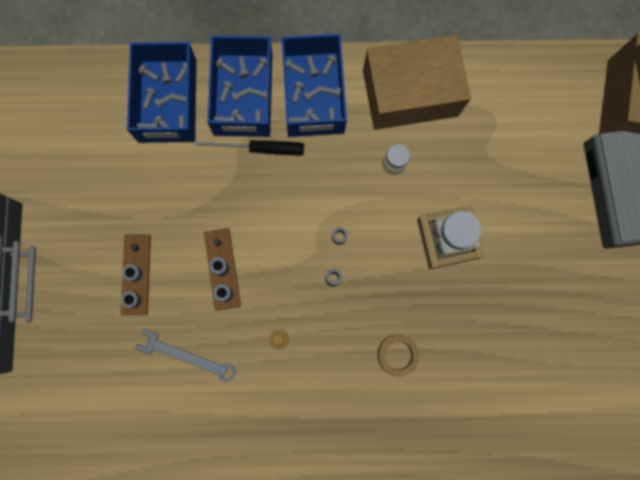

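View pics/scene.png

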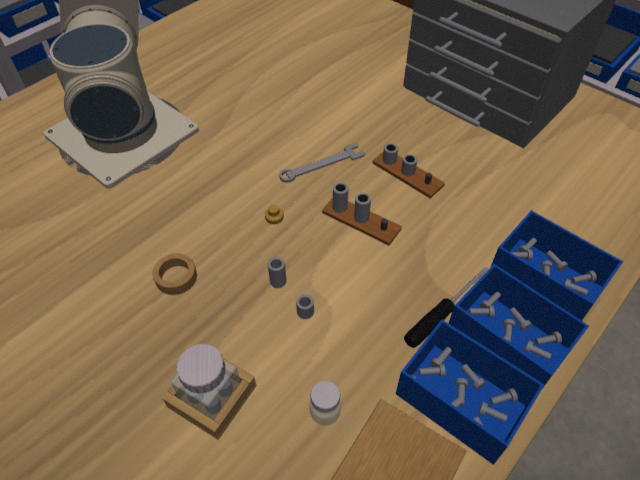

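```bash
cat > fix.py <<'E'
s=open('h.py').read()
s=s.replace('R=np.array(c["rotation"])','R=Rot.from_euler("xyz",c["rotation"]).as_matrix()').replace("import numpy as np, cv2, pickle","import numpy as np, cv2, pickle\nfrom scipy.spatial.transform import Rotation as Rot")
open('h.py','w').write(s)
E
python3 fix.py; python3 - <<'E'
from h import *
t=cv2.imread("pics/top.png");s=cv2.imread("pics/scene.png")
def crop(im,x,y,w,h,k): return cv2.resize(im[y:y+h,x:x+w],None,fx=k,fy=k,interpolation=cv2.INTER_CUBIC)
# top: rows (110,220,140,100) x5=700x500 ; 
a=crop(t,110,220,160,100,5)
b=np.zeros((600,800,3),np.uint8)
b[:500]=a
cv2.imwrite("pics/c1.png",a)
b=np.zeros((600,800,3),np.uint8)
b[:300,:200]=crop(t,320,220,40,60+0,5)[:300]  # bushes x320 y220
b[:300,200:600]=crop(t,410,200,80,60,5)
b[:300,200:600]=crop(t,410,205,80,60,5)
b[300:,:400]=crop(s,255,250,80,60+15,4)[:300,:320] if 0 else crop(s,255,250,80,60,5)
b[300:,400:]=crop(s,170,340,80,60,5)
b[0:300,600:]=crop(t,320,250,40,60,5)
cv2.imwrite("pics/c2.png",b)
cv2.imwrite("pics/c3.png",crop(s,315,130,140,120,5))
E
```

```text
(no output)
```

View pics/c1.png

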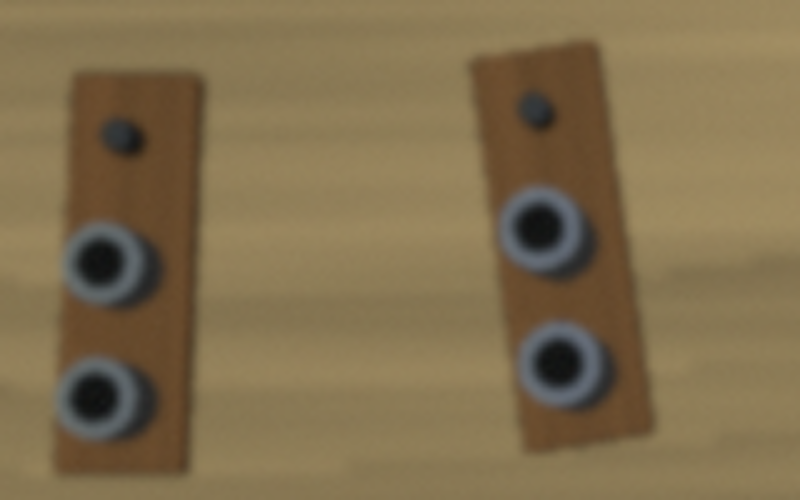

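View pics/c2.png

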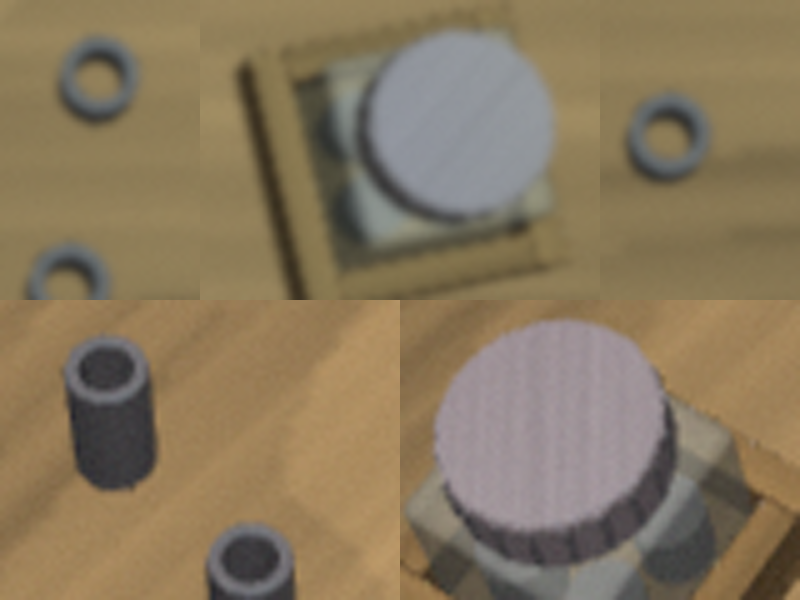

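View pics/c3.png

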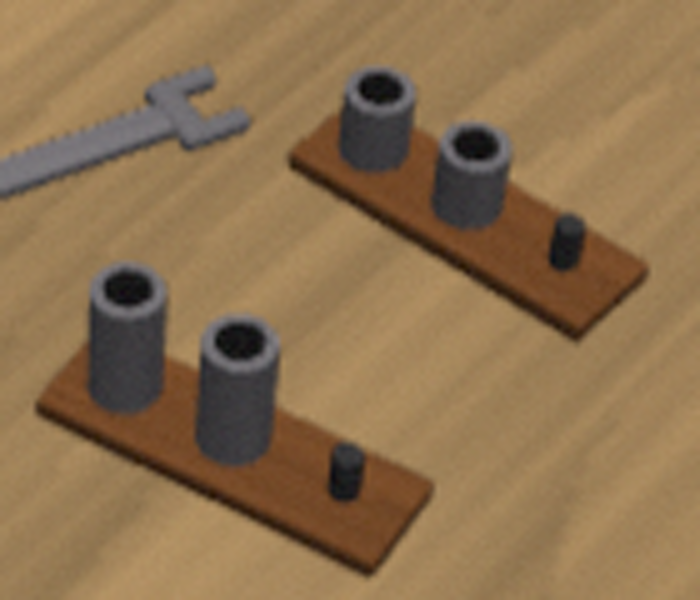

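```bash
python3 - <<'E'
from h import *
t=load("top");s=load("scene")
T=lambda x0,y0,X,Y:(x0+(X+.5)/5-.5,y0+(Y+.5)/5-.5)
obs=dict(
 bl=(T(320,250,69,137),T(255,250,107,70)),
 bs=(T(320,220,98,79),T(255,250,251,259)),
 cap=(T(410,205,260,122),T(170,340,150,127)),
 Lpost=(T(110,220,534,108),T(315,130,347,456)),
 L0=(T(110,220,541,228),T(315,130,240,344)),
 L1=(T(110,220,560,362),T(315,130,128,288)),
 Spost=(T(110,220,120,134),T(315,130,568,224)),
 S0=(T(110,220,102,264),T(315,130,474,144)),
 S1=(T(110,220,96,397),T(315,130,379,89)))
z=dict(bl=.052,bs=.032,cap=.103,Lpost=.032,L0=.062,L1=.062,Spost=.032,S0=.042,S1=.042)
for k,(a,b) in obs.items():
    print(k,tri([(t,a),(s,b)]).round(4),atz(t,a,z[k])[:2].round(4),atz(s,b,z[k])[:2].round(4))
w=arm.capture("wrist");print(w["K"],w["T_tool_cam"],arm.nose_length)
E
```

```text
bl [ 0.5054 -0.0498  0.0542] [ 0.5046 -0.0511] [ 0.5051 -0.0476]
bs [ 0.5794 -0.0623  0.0342] [ 0.5788 -0.0636] [ 0.5794 -0.0602]
cap [ 0.5758 -0.2573  0.1069] [ 0.5759 -0.259 ] [ 0.5744 -0.2558]
Lpost [0.5714 0.1503 0.0356] [0.5712 0.1501] [0.5703 0.1537]
L0 [0.5264 0.1434 0.0663] [0.526  0.1431] [0.5248 0.1476]
L1 [0.4814 0.1364 0.0684] [0.481  0.1363] [0.4782 0.1421]
Spost [0.564  0.293  0.0375] [0.5639 0.2936] [0.5621 0.2992]
S0 [0.5179 0.2948 0.0479] [0.5177 0.2956] [0.5154 0.3014]
S1 [0.4728 0.2952 0.048 ] [0.4725 0.2962] [0.4697 0.3018]
[[400.31800576   0.         313.04429617]
 [  0.         400.31800576 242.44670281]
 [  0.           0.           1.        ]] [[-2.01700359e-04 -9.45251192e-01 -3.26343596e-01  8.44774974e-02]
 [ 9.99999956e-01 -1.19567789e-04 -2.71734319e-04  2.10340406e-04]
 [ 2.17837007e-04 -3.26343636e-01  9.45251175e-01 -1.19655089e-01]
 [ 0.00000000e+00  0.00000000e+00  0.00000000e+00  1.00000000e+00]] 0.022
```

Call:
{"api": "move_arm", "payload": {
  "commands": [
    [[8.6,-5.2,-1.8],[0,0,2.24]],
    [[8.6,-5.2,-1.8],[0,0,2.24]],
    [[8.6,-5.2,-1.8],[0,0,2.24]],
    [[8.6,-5.2,-1.8],[0,0,2.24]],
    [[8.6,-5.2,-1.8],[0,0,2.24]]
  ]
}}

```text
time_s: 0.78
tool_pos: [0.4771, 0.3486, 0.1996]
orientation: [3.142, -0.0, 3.119]
wrist_force: [-0.5, 1.5, 0.4]
width: 1.0
gripper_force: 0.0
```

```bash
python3 -c "
from h import *;s=arm.read_state();print(s['time_s'],s['tool_pos'],np.degrees(s['orientation']))"
```

```text
0.775 [0.47710217 0.34863531 0.19955547] [ 1.79997622e+02 -9.11653710e-03  1.78694380e+02]
```

Call:
{"api": "move_arm", "payload": {
  "commands": [
    [[1.9,-1.2,-0.43],[0,0,0]],
    [[1.9,-1.2,-0.43],[0,0,0]],
    [[1.9,-1.2,-0.43],[0,0,0]],
    [[1.9,-1.2,-0.43],[0,0,0]]
  ]
}}

```text
time_s: 1.27
tool_pos: [0.551, 0.3022, 0.1827]
orientation: [-3.142, -0.001, 3.119]
wrist_force: [-0.4, 0.4, -0.2]
width: 1.001
gripper_force: 0.0
```

```bash
cat >> h.py <<'E'
def wsave(f):
    s=arm.read_state();c=arm.capture("wrist")
    R=Rot.from_euler("xyz",s["orientation"]).as_matrix();T=np.array(c["T_tool_cam"])
    c["position"]=s["tool_pos"]+R@T[:3,3];c["rotation"]=Rot.from_matrix(R@T[:3,:3]).as_euler("xyz");c["tool"]=s["tool_pos"]
    cv2.imwrite(f"pics/{f}.png",c["color"][:,:,::-1]);pickle.dump(c,open(f"{f}.pkl","wb"))
    print(s["time_s"],s["tool_pos"].round(4),np.degrees(s["orientation"]).round(2),np.abs(s["qd"]).max());return c
E
python3 -c "
from h import *
c=wsave('wS');print(proj(c,[.564,.294,.032]))"
```

```text
1.275 [0.551  0.3022 0.1827] [-1.8000e+02 -4.0000e-02  1.7869e+02] 0.018422840511621744
[301.75328533 248.12283916]
```

Call:
{"api": "move_arm", "payload": {
  "commands": [
    [[0.22,-3.78,0],[0,0,1.01]],
    [[0.22,-3.78,0],[0,0,1.01]],
    [[0.22,-3.78,0],[0,0,1.01]],
    [[0.22,-3.78,0],[0,0,1.01]],
    [[0.22,-3.78,0],[0,0,1.01]]
  ]
}}

```text
time_s: 1.95
tool_pos: [0.56, 0.152, 0.1833]
orientation: [3.141, 0.001, -2.987]
wrist_force: [-0.0, 0.3, 0.4]
width: 0.997
gripper_force: 0.0
```

```bash
python3 -c "
from h import *
c=wsave('wL');print(proj(c,[.571,.151,.032]))"
```

```text
1.95 [0.56   0.152  0.1833] [ 1.7998e+02  4.0000e-02 -1.7114e+02] 0.0092247959182918
[308.91995985 244.26615677]
```

Call:
{"api": "move_arm", "payload": {
  "commands": [
    [[-1.4,-5.0,0],[0,0,0]],
    [[-1.4,-5.0,0],[0,0,0]],
    [[-1.4,-5.0,0],[0,0,0]],
    [[-1.4,-5.0,0],[0,0,0]],
    [[-1.4,-5.0,0],[0,0,0]]
  ]
}}

```text
time_s: 2.62
tool_pos: [0.5044, -0.0494, 0.183]
orientation: [3.142, 0.0, -2.989]
wrist_force: [0.6, -0.1, 0.9]
width: 0.999
gripper_force: 0.0
```

```bash
python3 - <<'E'
from h import *
c=wsave('wB')
print(proj(c,[.505,-.05,.052]),proj(c,[.579,-.062,.032]))
b=np.zeros((600,800,3),np.uint8)
cr=[]
for f,P in(("wS",[.564,.294,.032]),("wL",[.571,.151,.032]),("wB",[.505,-.05,.052]),("wB",[.579,-.062,.032])):
    c=load(f);u,v=proj(c,P).round().astype(int);im=c["color"][:,:,::-1]
    x,y=max(0,u-50),max(0,v-37);cr.append((f,x,y));p=cv2.resize(im[y:y+75,x:x+100],None,fx=4,fy=4,interpolation=cv2.INTER_CUBIC)
    k=len(cr)-1;r,q=k//2*300,k%2*400;b[r:r+p.shape[0],q:q+p.shape[1]]=p
print(cr);cv2.imwrite("pics/w4.png",b)
E
```

```text
2.625 [ 0.5044 -0.0494  0.183 ] [ 1.8000e+02  2.0000e-02 -1.7126e+02] 0.036621191246524576
[311.58455102 239.97923751] [281.66594238 319.75592981]
[('wS', np.int64(252), np.int64(211)), ('wL', np.int64(259), np.int64(207)), ('wB', np.int64(262), np.int64(203)), ('wB', np.int64(232), np.int64(283))]
```

View pics/w4.png

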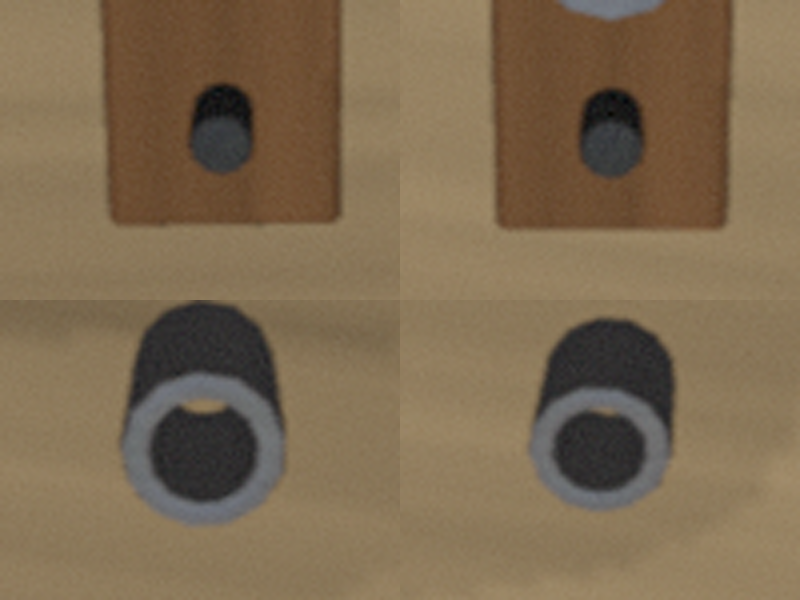

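```bash
python3 - <<'E'
from h import *
t=load("top")
for n,f,x,y,X,Y,z in(("Spost","wS",252,211,221,145,.032),("Lpost","wL",259,207,211,149,.032),("bl","wB",262,203,204,149,.052),("bs","wB",232,283,200,149,.032)):
    c=load(f);print(n,atz(c,(x+(X+.5)/4-.5,y+(Y+.5)/4-.5),z).round(4))
E
```

```text
Spost [0.5631 0.2977 0.032 ]
Lpost [0.5704 0.1527 0.032 ]
bl [ 0.5048 -0.0493  0.052 ]
bs [ 0.5791 -0.062   0.032 ]
```

Call:
{"api": "move_arm", "payload": {
  "commands": [
    [[0.01,0,-1.5],[0,0,0]],
    [[0.01,0,-3.0],[0,0,0]],
    [[0.01,0,-3.6],[0,0,0]],
    [[0.01,0,-3.6],[0,0,0]],
    [[0.01,0,-3.6],[0,0,0]]
  ]
}}

```text
time_s: 3.3
tool_pos: [0.5058, -0.0484, 0.0399]
orientation: [-3.141, 0.001, -2.987]
wrist_force: [0.7, -0.0, 0.9]
width: 0.999
gripper_force: 0.0
```

Call:
{"api": "move_arm", "payload": {
  "commands": [
    [[0,0,0],[0,0,0]],
    [[0,0,0],[0,0,0]],
    [[0,0,0],[0,0,0]],
    [[0,0,0],[0,0,0]],
    [[0,0,0],[0,0,0]]
  ],
  "claw": 0,
  "squeeze": 40
}}

```text
time_s: 3.92
tool_pos: [0.505, -0.0494, 0.0394]
orientation: [-3.141, 0.001, -2.988]
wrist_force: [-0.3, -0.2, 4.4]
width: 0.315
gripper_force: 39.0
```

Call:
{"api": "move_arm", "payload": {
  "commands": [
    [[0,0,1.2],[0,0,0]],
    [[0,0,2.5],[0,0,0]],
    [[0.5,1.5,2.5],[0,0,0]],
    [[0.9,2.8,2.5],[0,0,0]],
    [[1.3,4.0,2.5],[0,0,0]]
  ]
}}

```text
time_s: 4.55
tool_pos: [0.5571, 0.1123, 0.139]
orientation: [-3.142, 0.0, -2.989]
wrist_force: [0.3, -0.5, -1.5]
width: 0.316
gripper_force: 40.0
```

Call:
{"api": "move_arm", "payload": {
  "commands": [
    [[0.335,1.05,0],[0,0,0]],
    [[0.335,1.05,0],[0,0,0]],
    [[0.335,1.05,0],[0,0,0]],
    [[0.335,1.05,0],[0,0,0]]
  ]
}}

```text
time_s: 5.05
tool_pos: [0.57, 0.1518, 0.1388]
orientation: [-3.141, -0.0, -2.989]
wrist_force: [0.2, -0.4, -1.8]
width: 0.316
gripper_force: 40.1
```

```bash
python3 - <<'E'
from h import *
c=wsave('wH')
im=c["color"][:,:,::-1]
for P in([.5704,.1527,.010],[.5704,.1527,.153]): print(proj(c,P))
cv2.imwrite("pics/wH2.png",cv2.resize(im[100:400,160:480],None,fx=2,fy=2))
E
```

```text
5.05 [0.57   0.1518 0.1388] [-1.7999e+02 -2.0000e-02 -1.7128e+02] 0.005293334243120841
[313.98678547 241.28327561]
[314.73775874 386.45011305]
```

View pics/wH2.png

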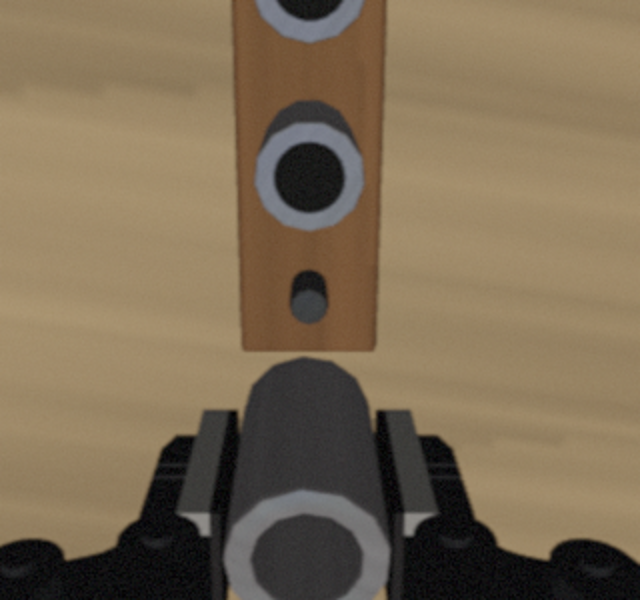

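```bash
python3 - <<'E'
from h import *
c=load('wH')
print(atz(c,(160+153.25,100+278.75),.1514),atz(c,(160+154.25,100+153.25),.032))
E
```

```text
[0.56879694 0.15197504 0.1514    ] [0.57050878 0.15284043 0.032     ]
```

Call:
{"api": "move_arm", "payload": {
  "commands": [
    [[0.03,0.022,-0.8],[0,0,0]],
    [[0.03,0.022,-1.5],[0,0,0]],
    [[0.03,0.022,-1.7],[0,0,0]],
    [[0.03,0.022,-1.85],[0,0,0]],
    [[0.03,0.022,-1.85],[0,0,0]]
  ]
}}

```text
time_s: 5.72
tool_pos: [0.5717, 0.1534, 0.0654]
orientation: [-3.142, 0.001, -2.988]
wrist_force: [-1.3, -0.0, -1.6]
width: 0.319
gripper_force: 40.1
```

Call:
{"api": "move_arm", "payload": {
  "commands": [
    [[0,0,-0.2],[0,0,0]],
    [[0,0,-0.33],[0,0,0]],
    [[0,0,-0.4],[0,0,0]],
    [[0,0,-0.42],[0,0,0]]
  ]
}}

```text
time_s: 6.22
tool_pos: [0.5714, 0.1536, 0.0494]
orientation: [-3.141, 0.001, -2.988]
wrist_force: [-6.5, -1.3, 18.6]
width: 0.315
gripper_force: 41.7
```

Call:
{"api": "move_arm", "payload": {
  "commands": [
    [[0,0,0],[0,0,0]],
    [[0,0,0],[0,0,0]],
    [[0,0,0],[0,0,0]],
    [[0,0,0],[0,0,0]]
  ],
  "claw": 1
}}

```text
time_s: 6.72
tool_pos: [0.5714, 0.1536, 0.0479]
orientation: [3.142, -0.0, -2.988]
wrist_force: [0.6, 0.2, -0.2]
width: 0.998
gripper_force: 0.0
```

Call:
{"api": "move_arm", "payload": {
  "commands": [
    [[0,0,1.2],[0,0,0]],
    [[0,0,2.4],[0,0,0]],
    [[0,0,3.3],[0,0,0]],
    [[-0.3,-1.3,3.3],[0,0,0]],
    [[-0.3,-2.7,3.3],[0,0,-1.0]]
  ]
}}

```text
time_s: 7.35
tool_pos: [0.5589, 0.0452, 0.1807]
orientation: [-3.142, 0.001, 3.12]
wrist_force: [0.2, -0.2, -0.3]
width: 1.003
gripper_force: 0.0
```

Call:
{"api": "move_arm", "payload": {
  "commands": [
    [[0.49,-2.69,0],[0,0,0]],
    [[0.49,-2.69,0],[0,0,0]],
    [[0.49,-2.69,0],[0,0,0]],
    [[0.49,-2.69,0],[0,0,0]]
  ]
}}

```text
time_s: 7.85
tool_pos: [0.5788, -0.0619, 0.1798]
orientation: [3.141, -0.0, 3.12]
wrist_force: [-0.6, -0.2, -0.5]
width: 1.004
gripper_force: 0.0
```

```bash
python3 -c "
from h import *
c=wsave('wB2');print(proj(c,[.5791,-.062,.032]))
im=c['color'];u,v=proj(c,[.5791,-.062,.032]).astype(int);cv2.imwrite('pics/q.png',cv2.resize(im[v-40:v+40,u-40:u+40,::-1],None,fx=4,fy=4))
g=cv2.cvtColor(im,cv2.COLOR_RGB2HSV)
m=((g[...,1]<60)&(g[...,2]>90)).astype(np.uint8)[v-40:v+40,u-40:u+40]
n,l,st,ce=cv2.connectedComponentsWithStats(m)
for i in range(1,n):
  if st[i,4]>60: print(st[i],st[i,0]+st[i,2]/2-.5+u-40,st[i,1]+st[i,3]/2-.5+v-40)
"
```

```text
7.85 [ 0.5788 -0.0619  0.1798] [ 1.7998e+02 -3.0000e-02  1.7875e+02] 0.024509090671185143
[312.57627353 232.18662922]
[ 22  23  38  37 568] 312.5 233.0
```

Call:
{"api": "move_arm", "payload": {
  "commands": [
    [[0.01,0,-1.5],[0,0,0]],
    [[0.01,0,-3.0],[0,0,0]],
    [[0.01,0,-3.82],[0,0,0]],
    [[0.01,0,-3.82],[0,0,0]],
    [[0.01,0,-3.82],[0,0,0]]
  ]
}}

```text
time_s: 8.52
tool_pos: [0.5803, -0.0614, 0.0288]
orientation: [-3.141, 0.002, 3.122]
wrist_force: [-0.5, 0.0, 1.1]
width: 0.999
gripper_force: 0.0
```

Call:
{"api": "move_arm", "payload": {
  "commands": [
    [[0,0,0],[0,0,0]],
    [[0,0,0],[0,0,0]],
    [[0,0,0],[0,0,0]],
    [[0,0,0],[0,0,0]],
    [[0,0,0],[0,0,0]]
  ],
  "claw": 0,
  "squeeze": 40
}}

```text
time_s: 9.15
tool_pos: [0.5797, -0.0621, 0.028]
orientation: [-3.141, 0.001, 3.12]
wrist_force: [-0.8, 0.3, 5.1]
width: 0.315
gripper_force: 39.1
```

Call:
{"api": "move_arm", "payload": {
  "commands": [
    [[0,0,1.4],[0,0,0]],
    [[0,0,2.8],[0,0,0]],
    [[-0.07,1.4,2.8],[0,0,0]],
    [[-0.14,2.8,2.8],[0,0,0]],
    [[-0.2,4.2,2.8],[0,0,0]]
  ]
}}

```text
time_s: 9.78
tool_pos: [0.5712, 0.1074, 0.1395]
orientation: [3.142, 0.0, 3.12]
wrist_force: [0.2, 0.3, -1.2]
width: 0.306
gripper_force: 39.7
```

Call:
{"api": "move_arm", "payload": {
  "commands": [
    [[-0.07,1.4,0],[0,0,0]],
    [[-0.14,2.8,0],[0,0,0]],
    [[-0.21,4.2,0],[0,0,0]],
    [[-0.215,4.795,0],[0,0,0]],
    [[-0.215,4.795,0],[0,0,0]]
  ]
}}

```text
time_s: 10.4
tool_pos: [0.5625, 0.299, 0.1389]
orientation: [-3.141, -0.0, 3.123]
wrist_force: [-0.5, 0.5, -0.2]
width: 0.313
gripper_force: 39.7
```

Call:
{"api": "move_arm", "payload": {
  "commands": [
    [[0,0,0],[0,0,0]],
    [[0,0,0],[0,0,0]]
  ]
}}

```text
time_s: 10.65
tool_pos: [0.5631, 0.2964, 0.1393]
orientation: [-3.141, -0.0, 3.119]
wrist_force: [-0.7, 0.3, -0.6]
width: 0.315
gripper_force: 39.7
```

```bash
python3 - <<'E'
from h import *
c=wsave('wI')
im=c["color"][:,:,::-1]
cv2.imwrite("pics/wI2.png",cv2.resize(im[100:400,160:480],None,fx=2,fy=2))
E
```

```text
10.65 [0.5631 0.2964 0.1393] [-179.99   -0.    178.69] 0.003259701909435273
```

View pics/wI2.png

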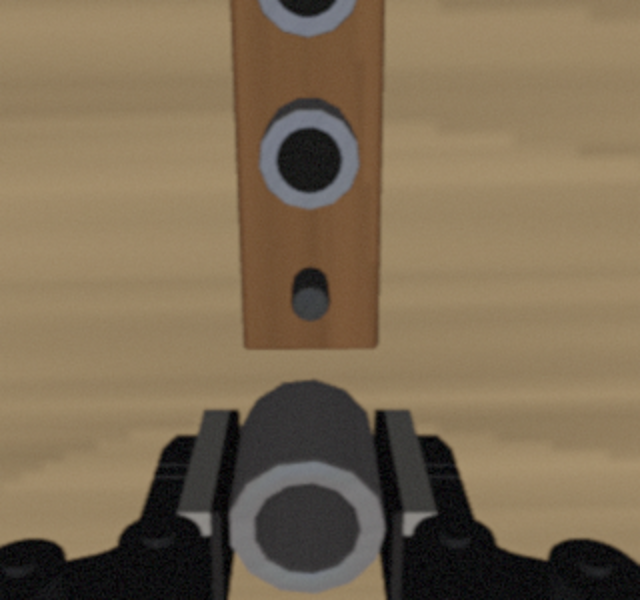

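```bash
python3 - <<'E'
from h import *
c=load('wI')
print(atz(c,(313.25,362.75),.1433),atz(c,(315.25,251.75),.032))
E
```

```text
[0.56212313 0.29675542 0.1433    ] [0.56309759 0.29792899 0.032     ]
```

Call:
{"api": "move_arm", "payload": {
  "commands": [
    [[0.012,0.027,-1.0],[0,0,0]],
    [[0.012,0.027,-1.7],[0,0,0]],
    [[0.012,0.027,-2.0],[0,0,0]],
    [[0.012,0.027,-2.15],[0,0,0]],
    [[0.012,0.027,-2.15],[0,0,0]]
  ]
}}

```text
time_s: 11.32
tool_pos: [0.5637, 0.2988, 0.0538]
orientation: [3.141, 0.001, 3.12]
wrist_force: [0.9, 0.5, -0.3]
width: 0.313
gripper_force: 39.7
```

Call:
{"api": "move_arm", "payload": {
  "commands": [
    [[0,0,-0.2],[0,0,0]],
    [[0,0,-0.32],[0,0,0]],
    [[0,0,-0.38],[0,0,0]],
    [[0,0,-0.395],[0,0,0]]
  ]
}}

```text
time_s: 11.82
tool_pos: [0.5632, 0.2989, 0.038]
orientation: [-3.142, 0.0, 3.121]
wrist_force: [-4.1, -0.5, 9.3]
width: 0.315
gripper_force: 40.5
```

Seated; let go and head for the cap with a stop for a look at the placements.

Call:
{"api": "move_arm", "payload": {
  "commands": [
    [[0,0,0],[0,0,0]],
    [[0,0,0],[0,0,0]],
    [[0,0,0],[0,0,0]],
    [[0,0,0],[0,0,0]]
  ],
  "claw": 1
}}

```text
time_s: 12.32
tool_pos: [0.5633, 0.2989, 0.0374]
orientation: [-3.142, -0.0, 3.12]
wrist_force: [0.2, -0.5, 0.1]
width: 1.001
gripper_force: 0.0
```

Call:
{"api": "move_arm", "payload": {
  "commands": [
    [[0,0,1.2],[0,0,0]],
    [[0,0,2.4],[0,0,0]],
    [[0,0,3.9],[0,0,0]],
    [[0,-1.0,4.2],[0,0,0]],
    [[0,-2.0,4.2],[0,0,0]]
  ]
}}

```text
time_s: 12.95
tool_pos: [0.5637, 0.2185, 0.2071]
orientation: [3.141, 0.003, 3.122]
wrist_force: [0.9, -0.9, -0.1]
width: 1.003
gripper_force: 0.0
```

```bash
python3 - <<'E'
from h import *
c=wsave('wC')
im=c["color"][:,:,::-1]
a=proj(c,[.5705,.1528,.062]);b=proj(c,[.5631,.2979,.042]);print(a,b)
cv2.imwrite("pics/wC2.png",cv2.resize(im[120:360,120:540],None,fx=1.9,fy=1.9,interpolation=cv2.INTER_CUBIC))
E
```

```text
12.95 [0.5637 0.2185 0.2071] [179.96   0.18 178.86] 0.5215886785084446
[218.95593745 243.28613847] [419.9770254  221.13410277]
```

View pics/wC2.png

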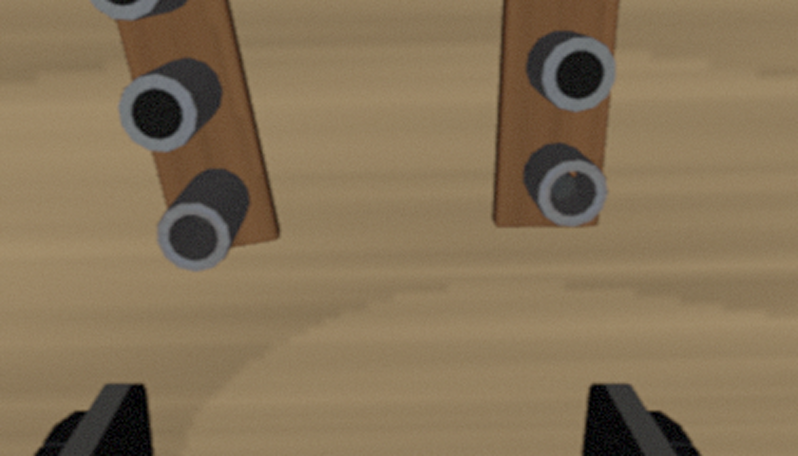

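Call:
{"api": "move_arm", "payload": {
  "commands": [
    [[0.3,-11.9,0.4],[0,0,0]],
    [[0.3,-11.9,0.4],[0,0,0]],
    [[0.3,-11.9,0.4],[0,0,0]],
    [[0.3,-11.9,0.4],[0,0,0]],
    [[0.3,-11.9,0.4],[0,0,0]]
  ]
}}

```text
time_s: 13.62
tool_pos: [0.571, -0.0953, 0.2161]
orientation: [-3.142, 0.0, 3.121]
wrist_force: [1.2, -0.0, -0.2]
width: 0.998
gripper_force: 0.0
```

Call:
{"api": "move_arm", "payload": {
  "commands": [
    [[0.1,-4.0,0.1],[0,0,0]],
    [[0.1,-4.0,0.1],[0,0,0]],
    [[0.1,-4.0,0.1],[0,0,0]],
    [[0.1,-4.0,0.1],[0,0,0]],
    [[0.1,-4.0,0.1],[0,0,0]]
  ]
}}

```text
time_s: 14.25
tool_pos: [0.575, -0.2528, 0.2197]
orientation: [3.141, -0.0, 3.12]
wrist_force: [-0.1, 0.8, -0.4]
width: 0.999
gripper_force: 0.0
```

```bash
python3 - <<'E'
from h import *
c=wsave('wK')
im=c["color"][:,:,::-1]
print(proj(c,[.5758,-.258,.103]))
cv2.imwrite("pics/wK2.png",cv2.resize(im[120:420,120:520],None,fx=2,fy=2,interpolation=cv2.INTER_CUBIC))
E
```

```text
14.25 [ 0.575  -0.2528  0.2197] [ 1.7997e+02 -2.0000e-02  1.7878e+02] 0.02168574412079584
[304.30278558 248.0535175 ]
```

View pics/wK2.png

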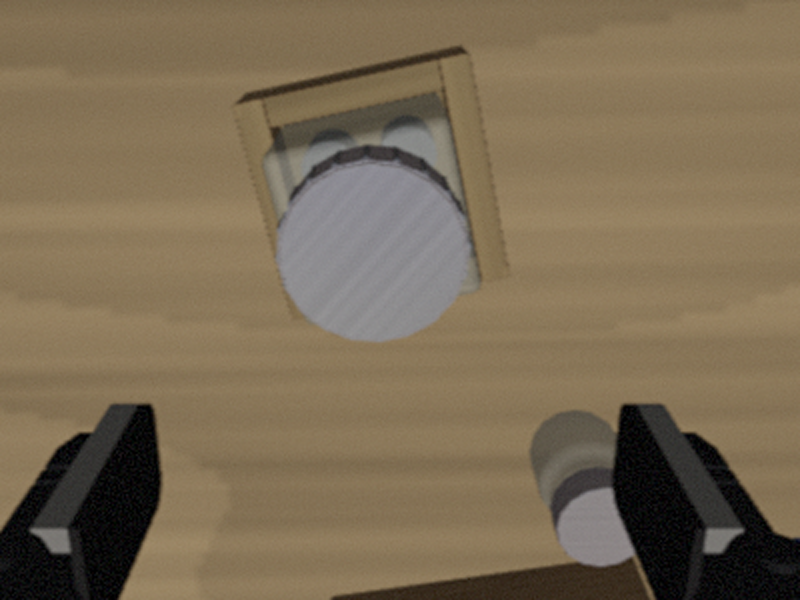

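Call:
{"api": "move_arm", "payload": {
  "commands": [
    [[-0.03,-0.09,-1.4],[0,0,0]],
    [[-0.03,-0.09,-2.4],[0,0,0]],
    [[-0.03,-0.09,-2.9],[0,0,0]],
    [[-0.03,-0.09,-3.08],[0,0,0]],
    [[-0.03,-0.09,-3.08],[0,0,0]]
  ]
}}

```text
time_s: 14.92
tool_pos: [0.5743, -0.2562, 0.0972]
orientation: [-3.141, 0.0, 3.122]
wrist_force: [-0.3, 0.8, 0.5]
width: 0.998
gripper_force: 0.0
```

Call:
{"api": "move_arm", "payload": {
  "commands": [
    [[0,0,0],[0,0,0]],
    [[0,0,0],[0,0,0]],
    [[0,0,0],[0,0,0]],
    [[0,0,0],[0,0,0]]
  ],
  "claw": 0,
  "squeeze": 90
}}

```text
time_s: 15.42
tool_pos: [0.5745, -0.2572, 0.0985]
orientation: [-3.141, 0.002, 3.12]
wrist_force: [-0.2, 1.9, 7.6]
width: 0.679
gripper_force: 94.1
```

Call:
{"api": "move_arm", "payload": {
  "commands": [
    [[0,0,0],[0,0,0.4]],
    [[0,0,0],[0,0,0.8]],
    [[0,0,0.01],[0,0,1.2]],
    [[0,0,0.01],[0,0,1.6]],
    [[0,0,0.015],[0,0,2.0]]
  ]
}}

```text
time_s: 16.05
tool_pos: [0.5748, -0.2575, 0.0992]
orientation: [-3.139, 0.002, -2.812]
wrist_force: [-0.1, 0.2, 7.2]
width: 0.676
gripper_force: 94.2
```

```bash
python3 -c "
from h import *;s=arm.read_state();print(s['time_s'],s['tool_pos'],np.degrees(s['orientation']),s['wrist_force'],s['moment'])"
```

```text
16.05 [ 0.57483303 -0.25753875  0.09919311] [-1.79843299e+02  1.28164064e-01 -1.61087458e+02] [-0.12636459  0.21956767  7.22872094] [ 0.03411612 -0.01002481 -0.04133388]
```

Call:
{"api": "move_arm", "payload": {
  "commands": [
    [[0,0,0.005],[0,0,0.6]],
    [[0,0,0.01],[0,0,1.2]],
    [[0,0,0.015],[0,0,1.8]],
    [[0,0,0.02],[0,0,2.4]],
    [[0,0,0.025],[0,0,3.0]]
  ]
}}

```text
time_s: 16.68
tool_pos: [0.5747, -0.2575, 0.1001]
orientation: [-3.138, 0.001, -2.287]
wrist_force: [0.4, -0.9, 7.2]
width: 0.678
gripper_force: 94.4
```

```bash
python3 - <<'E'
from h import *
c=wsave('wM');s=arm.read_state();print(s['wrist_force'],s['moment'],s['width'])
im=c["color"][:,:,::-1]
cv2.imwrite("pics/wM2.png",cv2.resize(im[150:450,120:520],None,fx=2,fy=2,interpolation=cv2.INTER_CUBIC))
E
```

```text
16.675 [ 0.5747 -0.2575  0.1001] [-1.7982e+02  3.0000e-02 -1.3102e+02] 0.8308443001466869
[-0.10620294  0.02769654  6.01721032] [ 0.03800353 -0.00143694  0.02714494] 0.6772890753063477
```

View pics/wM2.png

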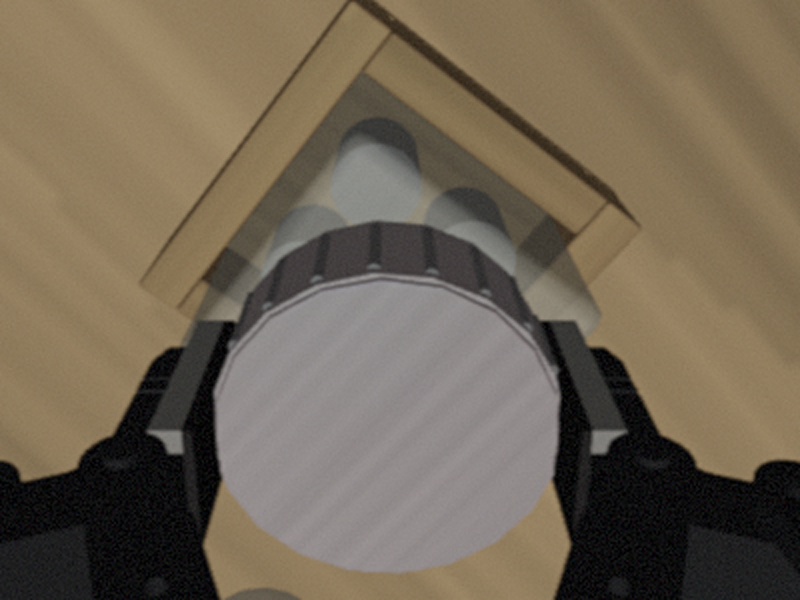

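```bash
cat > st.py <<'E'
from h import *
def stripe(f,ctr,z):
    c=load(f);g=cv2.cvtColor(c["color"],cv2.COLOR_RGB2GRAY).astype(np.float32)
    r=np.linspace(-.02,.02,120);X,Y=np.meshgrid(r,r)
    uv=np.array([proj(c,[ctr[0]+x,ctr[1]+y,z]) for x,y in zip(X.ravel(),Y.ravel())]).astype(np.float32).reshape(120,120,2)
    p=cv2.GaussianBlur(cv2.remap(g,uv[...,0],uv[...,1],cv2.INTER_LINEAR),(0,0),2.5)
    gx=cv2.Sobel(p,cv2.CV_32F,1,0);gy=cv2.Sobel(p,cv2.CV_32F,0,1);m=X**2+Y**2<.019**2
    a=.5*np.degrees(np.arctan2(2*(gx*gy)[m].sum(),(gx*gx-gy*gy)[m].sum()))
    k=np.hypot(2*(gx*gy)[m].sum(),(gx*gx-gy*gy)[m].sum())/(gx*gx+gy*gy)[m].sum()
    print(f,"stripe normal yaw",a%180,"coh",k)
E
python3 -c "
from st import *
stripe('wK',(.5738,-.2565),.103);stripe('wM',(.5747,-.2575),.1045)
s=arm.read_state();print(np.degrees(s['orientation']))"
```

```text
wK stripe normal yaw 48.14743 coh 0.94243956
wM stripe normal yaw 98.325455 coh 0.9814051
[-1.79817684e+02  3.22955036e-02 -1.30717810e+02]
```

Call:
{"api": "move_arm", "payload": {
  "commands": [
    [[0,0,0.005],[0,0,0.6]],
    [[0,0,0.01],[0,0,1.2]],
    [[0,0,0.015],[0,0,1.8]],
    [[0,0,0.02],[0,0,2.4]],
    [[0,0,0.02],[0,0,2.8]]
  ]
}}

```text
time_s: 17.35
tool_pos: [0.5749, -0.2578, 0.1003]
orientation: [-3.138, -0.001, -1.803]
wrist_force: [3.5, 0.3, 1.1]
width: 0.68
gripper_force: 96.3
```

Call:
{"api": "move_arm", "payload": {
  "commands": [
    [[0,0,0],[0,0,0]],
    [[0,0,0],[0,0,0]]
  ]
}}

```text
time_s: 17.6
tool_pos: [0.5748, -0.2578, 0.1003]
orientation: [-3.139, -0.001, -1.805]
wrist_force: [2.2, -2.5, 6.0]
width: 0.678
gripper_force: 96.8
```

```bash
python3 -c "
from st import *
c=wsave('wN');stripe('wN',c['tool'][:2],.1055)
s=arm.read_state();print(s['wrist_force'],s['moment'],s['width'],s['qpos'])"
```

```text
17.6 [ 0.5748 -0.2578  0.1003] [-1.7983e+02 -6.0000e-02 -1.0340e+02] 0.002453204962750103
wN stripe normal yaw 125.18522 coh 0.9803353
[ 3.15512416 -1.91020328  6.50321395] [-0.38450031 -0.83257413 -2.74411391] 0.6827771443045978 [-5.54647779e-01  4.68261480e-01 -5.73680431e-02  1.04195953e+00
 -1.12779017e-04 -1.89174463e+00]
```

Call:
{"api": "move_arm", "payload": {
  "commands": [
    [[0,0,0],[0,0,-0.3]],
    [[0,0,0],[0,0,-0.6]],
    [[0,0,0],[0,0,-0.6]]
  ]
}}

```text
time_s: 18.02
tool_pos: [0.5745, -0.2575, 0.1002]
orientation: [-3.139, -0.001, -1.906]
wrist_force: [1.2, -2.2, 6.7]
width: 0.678
gripper_force: 96.9
```

```bash
python3 -c "
from st import *
c=wsave('wO');stripe('wO',c['tool'][:2],.1055)
s=arm.read_state();print(s['wrist_force'],s['moment'],s['width'],s['tau'])"
```

```text
18.025 [ 0.5745 -0.2575  0.1002] [-1.7988e+02 -8.0000e-02 -1.0921e+02] 0.01858021957913668
wO stripe normal yaw 120.01366 coh 0.98346657
[ 1.48558347 -2.57328619  6.72031107] [-0.45073474 -0.31623966 -0.16143288] 0.6787586195262841 [ 1.32502366e+00 -6.43774295e+01  2.75910169e+01  1.02301106e+00
  4.08216845e-01 -1.59132387e-02]
```

Call:
{"api": "move_arm", "payload": {
  "commands": [
    [[0,0,0.025],[0,0,0]],
    [[0,0,0.05],[0,0,0]],
    [[0,0,0.075],[0,0,0]],
    [[0,0,0.075],[0,0,0]]
  ]
}}

```text
time_s: 18.58
tool_pos: [0.5737, -0.2567, 0.1018]
orientation: [3.141, 0.0, -1.906]
wrist_force: [2.9, -1.1, -2.8]
width: 0.68
gripper_force: 96.6
```

Call:
{"api": "move_arm", "payload": {
  "commands": [
    [[0,0,-0.02],[0,0,-0.2]],
    [[0,0,-0.02],[0,0,-0.4]],
    [[0,0,-0.02],[0,0,-0.6]],
    [[0,0,-0.02],[0,0,-0.6]]
  ]
}}

```text
time_s: 19.08
tool_pos: [0.5739, -0.2569, 0.1013]
orientation: [3.141, -0.0, -2.011]
wrist_force: [0.4, -1.8, -1.1]
width: 0.679
gripper_force: 96.7
```

```bash
python3 -c "
from st import *
c=wsave('wP');stripe('wP',c['tool'][:2],.107)
s=arm.read_state();print(s['wrist_force'],s['moment'],s['width'])"
```

```text
19.075 [ 0.5739 -0.2569  0.1013] [ 1.7999e+02 -1.0000e-02 -1.1525e+02] 0.024265322249116213
wP stripe normal yaw 114.02889 coh 0.9823622
[ 0.27314627 -1.75542846 -1.14066361] [-0.31710977 -0.1916436  -0.0033668 ] 0.681354840471421
```

Call:
{"api": "move_arm", "payload": {
  "commands": [
    [[0,0,0.025],[0,0,0]],
    [[0,0,0.05],[0,0,0]],
    [[0,0,0.05],[0,0,0]],
    [[0,0,0.05],[0,0,0]]
  ]
}}

```text
time_s: 19.62
tool_pos: [0.5739, -0.2569, 0.1034]
orientation: [3.142, -0.0, -2.011]
wrist_force: [0.1, -1.6, 0.1]
width: 0.679
gripper_force: 96.7
```

Call:
{"api": "move_arm", "payload": {
  "commands": [
    [[0,0,0.06],[0,0,0]],
    [[0,0,0.12],[0,0,0]],
    [[0,0,0.12],[0,0,0]]
  ]
}}

```text
time_s: 20.0
tool_pos: [0.574, -0.2568, 0.1084]
orientation: [-3.141, 0.0, -2.011]
wrist_force: [0.6, 0.1, -0.9]
width: 0.681
gripper_force: 96.7
```

Call:
{"api": "move_arm", "payload": {
  "commands": [
    [[0,0,0.15],[0,0,0]],
    [[0,0,0.3],[0,0,0]],
    [[0,0,0.5],[0,0,0]],
    [[0,0,0.7],[0,0,0]],
    [[0,0,0.75],[0,0,0]]
  ]
}}

```text
time_s: 20.62
tool_pos: [0.5742, -0.2571, 0.139]
orientation: [-3.14, -0.0, -2.011]
wrist_force: [0.1, 0.2, -1.0]
width: 0.679
gripper_force: 96.7
```

Call:
{"api": "move_arm", "payload": {
  "commands": [
    [[0,0,0],[0,0,0]],
    [[0,0,0],[0,0,0]],
    [[0,0,0],[0,0,0]],
    [[0,0,0],[0,0,0]]
  ]
}}

```text
time_s: 21.12
tool_pos: [0.5739, -0.2569, 0.138]
orientation: [3.141, 0.0, -2.011]
wrist_force: [-0.0, 0.4, -1.0]
width: 0.68
gripper_force: 96.7
```

```bash
python3 -c "
from h import *
c=wsave('wZ');t=save('top','topZ');s=save('scene','sceneZ')
st=arm.read_state();print(st['wrist_force'],st['width'],st['gripper_force'])
# cap face size/centre in wrist view; jar region change in top view near brace
for n,P in(('topZ',(.574,-.257,.143)),('sceneZ',(.574,-.257,.143))):
  c=load(n);print(n,proj(c,P))
# bushes in scene: compare ring centres by code
c=load('sceneZ')
for nm,P in(('L',[.5705,.1528,.062]),('S',[.5631,.2979,.042])):
  u,v=proj(c,P).astype(int);g=cv2.cvtColor(c['color'],cv2.COLOR_RGB2HSV)[v-12:v+13,u-12:u+13]
  m=((g[...,1]<70)&(g[...,2]>100)).astype(np.uint8);n,l,q,ce=cv2.connectedComponentsWithStats(m)
  i=1+q[1:,4].argmax();print(nm,q[i],q[i,0]+q[i,2]/2-.5+u-12,q[i,1]+q[i,3]/2-.5+v-12,proj(c,P))
"
```

```text
21.125 [ 0.5739 -0.2569  0.138 ] [ 179.99    0.   -115.21] 0.0011810745123112865
[-0.02177115  0.51225724 -0.33800311] 0.6846235763932497 96.69325363556936
topZ [466.80957599 226.03651196]
sceneZ [193.18194623 351.38726827]
L [ 6  6 16 12 80] 386.5 208.5 [385.23319441 209.85164881]
S [ 6  6 15 11 65] 430.0 170.0 [429.03120847 171.20386767]
```

```bash
python3 -c "
from workcell import arm;print(arm.hand_in())"
```

```text
the job is handed in; nothing more can be done
None
```

The job is handed in at about 21 s, with no verdict returned: both bushes are down on their matching posts, and the cap is unscrewed and held level about 15 mm above the jar's mouth, with wrist force showing only the cap's weight; I turned it onto its stop and backed off, a first lift of under 2 mm briefly pulled with about 3 N before it came free, and I viewed 11 pictures, one over the limit of 10.

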